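# Offer up the lid's hinge to the trainer case and hold it for the pin

### The job

Hinge the lid back on the electronics trainer case: first take the screwdriver that was left across the case, between its two hinge knuckles, and lay it in the shallow tool tray. Then lift the lid out of the board rack and, with its hinge-leaf side towards the case, ease its knuckle down between the two knuckles without forcing it until the three holes line up for the hinge pin. Finish while still holding the lid there, upright and still, in the gripper alone, not leaning or resting on the case; leave the other things on the bench where they are.

Things in the scene. Friction and masses are not known exactly. Their poses are not given: they have to be found in the camera images.
- case: Light grey open trainer case, fixed, 120 (x) x 160 (y) mm. Origin: centre of its underside; +x to its hinge side (away from the robot), +y along the hinge, z up. Front wall 44 mm high, side walls 50, all 4 thick; at the back a solid rail, x 38 to 60 mm, 50 mm high, with a 3 mm steel hinge leaf on top (top at 53 mm). Inside lies a circuit board, its parts reach up to 23 mm.
- case_hinge (a point): On the case's hinge axis (along y), midway between its two steel knuckles: 74 mm behind and 53.5 mm above the case's origin; same axes as the case. Knuckles: tubes 18 mm outside, 10 mm hole, 24 mm long, at y = 15 to 39 and -39 to -15 mm: a gap of 30 mm, open above, behind and below. The lid's knuckle belongs here.
- lid: Light grey lid, loose, about 0.28 kg, upright in the board rack, knuckle down. Origin: centre of its knuckle; y along the knuckle, z up, +x from the leaf side to the plain outer side. Panel 10 mm thick (x 3.5 to 13.5), y -80 to 80, z 14 to 134 mm; its top 35 mm are plain, good to pinch across the thickness. In place its axes point as the case's do and the panel stands behind the knuckles.
- lid_knuckle (a point): Centre of the lid's one steel knuckle (= the lid's origin, same axes): a tube 18 mm outside, 10 mm hole, 24 mm long along y, so with 3 mm of play each side between the case's knuckles. Its leaf, a steel plate at x 0.5 to 3.5 mm, is 24 mm wide up to z = 16 and 90 mm wide from z = 16 to 40 mm. In place it touches nothing.
- lid_top (a point): Middle of the lid's top edge (8.5, 0, 134 mm in the lid's frame).
- lid_corner (a point): Top corner of the lid on its +y side (8.5, 80, 134 mm in the lid's frame); it ends up on the case's +y side.
- rack: Black board rack, fixed, 126 (x) x 184 (y) mm. Origin: centre of its underside. Teeth 64 mm high at |y| = 66 to 84, end walls beyond; slots 14 mm wide centred at x = -42, -14, 14, 42 mm, floor 34 mm up. The lid stands in the slot at x = 14, leaf side to -x; a green board (up to z = 94) in that at x = -42. Rack and tray stand left and right of the case, either way round.
- tray: Shallow aluminium tool tray, fixed, 240 (x) x 164 (y) x 20 mm high, walls and floor 4 mm thick. Origin: centre of its underside. Pliers lie along its +y side (y above 25 mm); the -y half is free.
- driver: Black screwdriver, about 0.09 kg, lying level along x across the case, handle on the front wall, blade between the knuckles. Origin: on its axis at the balance point, where to grip it; +x to the tip. Hexagonal handle 24 mm across flats (flats at top and bottom), 28 across corners, x -65 to 25 mm; blade 6 mm thick, x 25 to 125 mm. On a flat floor it lies level, axis 12 mm up.
- driver_tip (a point): Tip of the screwdriver's blade, 124.5 mm from its origin.
- pin: Steel hinge pin, 8 mm thick, 97 mm long with head and tapered nose, lying on the bench behind the case, for later; leave it. Origin: on its axis at mid-length.
- reel: Solder reel, 54 mm wide, 40 mm high, standing on the bench behind the case; leave it. Origin: underside.
- breadboard: White plug-in breadboard, 55 x 165 x 9 mm, lying behind the case; leave it. Origin: underside.
- jar: Small jar, 48 mm wide, 60 mm high, behind the case; leave it. Origin: underside.
Things that resemble listed ones, but are neither listed nor needed, are in the scene too. What is shaped like the lid but purple is not meant.

How it is judged (in metres and radians):
On the way, in this order (a step that is already met when the one before it is completed fails the run):
1. the screwdriver lies in the tool tray, let go and at rest (x of driver in the frame of tray between -0.118 and 0.118 m and y of driver in the frame of tray between -0.08 and 0.08 m and z of each of driver, driver_tip in the frame of tray below 0.032 m and x of driver_tip in the frame of tray between -0.118 and 0.118 m and y of driver_tip in the frame of tray between -0.08 and 0.08 m and contact force between the fingers and driver below 0.1 N and linear speed of driver below 0.03 m/s), for 0.2 s.
2. the lid is lifted out of the rack by the gripper (z of lid in the frame of rack above 0.055 m and contact force between the fingers and lid above 1 N and contact force between lid and rack below 0.1 N), for 0.1 s.
At the end, for the whole second after the job is handed in: Knuckle centre within 3.5 mm of the hinge axis, level and in height, and 4 mm along it; parallel within 0.08 rad; lid upright within 0.14 rad, leaf side to the case, still, held by the fingers (over 1 N), under 1.2 N between lid and case; screwdriver in the tray, let go (all of step 1 and x of lid_knuckle in the frame of case_hinge between -0.0035 and 0.0035 m and z of lid_knuckle in the frame of case_hinge between -0.0035 and 0.0035 m and y of lid_knuckle in the frame of case_hinge between -0.004 and 0.004 m and angle between the y axis of lid and the y axis of case, either way round below 0.08 rad and angle between lid's own z axis and vertical below 0.14 rad and y of lid_corner in the frame of case_hinge above 0.05 m and contact force between the fingers and lid above 1 N and contact force between lid and case below 1.2 N and linear speed of lid below 0.02 m/s); the arm keeps its last pose, push and grip.
It fails at once if the lid is forced against the case with more than 20 N (contact force between lid and case above 20 N).
It fails at once if pin, reel, breadboard or jar is moved by more than 30 mm (distance of any of pin, reel, breadboard, jar from where it was at the start of the episode above 0.03 m).
It also fails if it takes over 61 s, if anything falls off the work surface, if the arm or the gripper's body presses on something with over 40 N, if the wrist force passes 120 N, or if a joint passes its speed limit or range.

### The arm

A 6-joint arm with a two-finger parallel gripper is mounted at the origin on the work surface. World frame = base frame: x ahead of the robot, y to its left, z up, the work surface at z = 0. Lengths are in m, angles in degrees, forces in N, time in s.
With the tool pointing down it reaches from about 0.225 to 0.725 m from the base axis. Payload 3.1 kg.
Tool frame: the origin (TCP) lies midway between the tips of the shut fingers; the grasp point (between the pads) lies 19 mm behind it; z points along the fingers, y is the line along which they close (so a half turn about z gives the same grasp; the last joint's range is limited). The gripper opens to 85 mm and grips with 20 to 120 N. Pads are 22 mm wide; open, the fingers measure 114 mm over their backs; the gripper's body (76 mm by 85 mm) begins 54 mm behind the grasp point. The pads swing forward as they close: fully open they stand 13 mm farther back than shut.
Start: joints at [66.761, 2.75, 5.684, 92.934, 0, 82.678], TCP at [0.144, 0.505, 0.231] pointing down, gripper open.
Joint ranges: [-166.93, 166.93], [-56.73, 111.36], [-69.38, 81.34], [-121.58, 131.49], [-85.45, 84.26], [-180, 180]. Speed limits (degrees/s): [159.86, 159.86, 180, 180, 180, 180].

### API

Orientations are given as [roll, pitch, yaw] about the fixed x, y, z axes, in that order (R = Rz(yaw) Ry(pitch) Rx(roll)).
In Python, from station import robot, optics gives the robot as it stands. The module is installed in compiled form; this text tells all that it offers.
- The arm moves only by the shell command python3 -m crank 'ROWS' [FORCE]. ROWS is JSON, a list of rows, each an object with "rot": the turn, a rotation vector about the tool's x, y, z in degrees, a list of three; "offset": the shift along the tool's x, y, z in m, a list of three; "gripper": the opening, from 0 (shut) to 1 (fully open). A call has 1 to 12 rows; each row shifts and turns the commanded pose from where the row before left it, along the tool's axes as they then stand; what a row does not reach is not made up. A row lasts 1/8 s, in which the tool goes at most 62.5 mm and 10.7 degrees, less where a joint would pass 70% of its speed; a pose out of reach is approached as far as the arm can. A call is refused whole if a number of a shift passes 0.0625 or a number of a turn 10.7, either way. A call with a gripper value outside its range is refused whole. The fingers move at their own pace and stop on an object; FORCE is the grip in N (left out, the last holds). Time passes only in rows, so rows that do not move let the fingers close. It gives the time, the measured TCP pose, the force, the opening and the grip force at its end, in the units of the state.
- robot.sense(): the state, without advancing time (a new reading comes with each control period).
- optics.read_camera(name): name is "scene" or "top"; returns a dict with "frame" (480x640x3 uint8, red, green, blue), "z_map" (480x640 float32, m along the optical axis (not along the pixel's ray), 0 where there is no reading), "fov_y" (degrees; the focal length in pixels is half the picture's height over the tangent of half this angle, whatever the lens; pixels are square), "cx", "cy" (the principal point, pixels), "camera_from_world" (4x4, takes a point from world to camera coordinates). Camera axes: x right, y down, z forward; pixel columns grow to the right and rows downward; lengths in m; the calibration is good to about 2 mm. A picture is of the moment at which its call begins.
- robot.finish_job(): hands the job in; it is judged then, once.
The state is a dict: "time_s": time; "joints": joint angles; "joint_vel": joint speeds; "joint_torque": joint torques, N m; "eef_pos": TCP position; "tcp_rot": TCP orientation; "force": force on the tool from outside, world axes, zero at the start; "ft_torque": the same for the moment, N m; "grip_width": opening from 0.0 (shut) to 1.0 (fully open); "finger_force": force on a finger pad.
Only numpy, scipy, OpenCV 4.12 (cv2) and the standard library are available. Lean on these libraries where they do the work, as an engineer would, in place of code of your own. Each camera call takes 0.05 s, during which the arm holds its last target. There are 200 camera calls.

## Working session

There is one attempt and no reset: what is moved stays moved. The work goes in short steps, Python scripts to look and compute and a shell command to move; the robot and the scene stay as the last step left them, time stands still between calls to the robot, and variables do not carry over. Pictures are saved under pics/ and viewed, at most 10 in all, crops included, and the job is handed in when it is done.

```bash
mkdir -p pics; cat > h.py <<'E'
import numpy as np, cv2, pickle
from station import robot, optics
def cam(n):
    d=optics.read_camera(n); d['f']=240/np.tan(np.radians(d['fov_y']/2)); return d
def cloud(d):
    v,u=np.mgrid[0:480,0:640]; z=d['z_map']
    p=np.stack([(u-d['cx'])/d['f']*z,(v-d['cy'])/d['f']*z,z],-1)
    T=np.linalg.inv(d['camera_from_world']); P=p@T[:3,:3].T+T[:3,3]; P[z<=0]=np.nan; return P
E
python3 - <<'E'
from h import *
for n in('scene','top'):
    d=cam(n); cv2.imwrite(f'pics/{n}0.png',d['frame'][...,::-1]); pickle.dump(d,open(n+'0.pkl','wb'))
    print(n,d['fov_y'],d['cx'],d['cy'],np.linalg.inv(d['camera_from_world']).round(3))
s=robot.sense();print(s)
E
```

```text
scene 42.80702133570386 320.14561621721043 230.70909691419172 [[-0.029  0.55  -0.835  1.544]
 [ 0.999  0.03  -0.016  0.048]
 [ 0.016 -0.835 -0.551  0.815]
 [ 0.     0.     0.     1.   ]]
top 47.899077254771406 328.78945032774425 231.58916408489165 [[ 1.500e-02 -9.960e-01  8.200e-02  3.550e-01]
 [-1.000e+00 -1.600e-02 -1.000e-03  3.700e-02]
 [ 3.000e-03 -8.200e-02 -9.970e-01  1.288e+00]
 [ 0.000e+00  0.000e+00  0.000e+00  1.000e+00]]
{'time_s': 0.1, 'joints': array([6.67621472e+01, 2.78830030e+00, 5.60074764e+00, 9.29346614e+01,
       3.82060654e-05, 8.26785964e+01]), 'joint_vel': array([-0.02085067, -0.07721334,  0.17390829, -0.0132374 , -0.07071417,
       -0.11334859]), 'joint_torque': array([ 1.89459082e-03, -3.39849758e+01,  3.20936000e+01,  1.57870335e-02,
       -1.07259896e-04,  1.04410518e-05]), 'eef_pos': array([0.14375452, 0.50435458, 0.23023878]), 'tcp_rot': array([-1.79878787e+02, -1.56122531e-02,  1.64083534e+02]), 'force': array([-0.8386407 ,  0.10681866, -0.40612463]), 'ft_torque': array([-0.03249646, -0.06167391, -0.03569209]), 'finger_force': 0.0, 'grip_width': 1.0033081919630906}
```

View pics/top0.png

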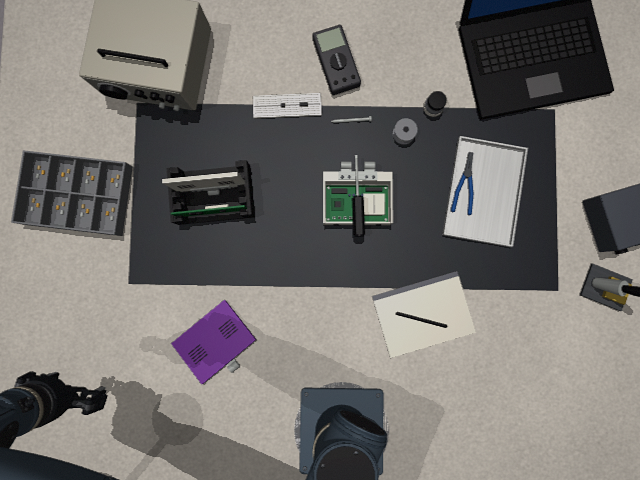

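View pics/scene0.png

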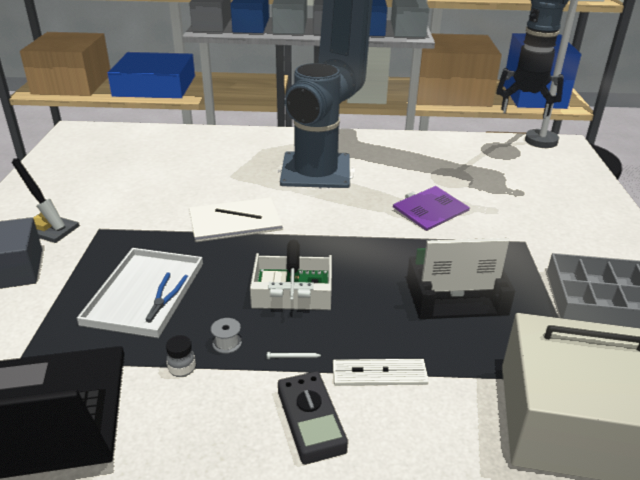

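The top view shows the case at (358,198) with the driver on it, the rack with the lid at about (205,180), and the tray at (485,190) with pliers on its left (+y) side. The purple decoy is off the mat.

```bash
cat > m.py <<'E'
from h import *
C={n:pickle.load(open(n+'0.pkl','rb')) for n in('scene','top')}
W={n:cloud(C[n]) for n in C}
def rep(name,P):
    P=P[np.isfinite(P).all(1)]
    if len(P)<5: print(name,len(P));return
    (c,s,a)=cv2.minAreaRect((P[:,:2]*1000).astype(np.float32))
    print(name,len(P),'rect c',np.round(c,1),'size',np.round(s,1),'ang',round(a,2),'mean',(P.mean(0)*1000).round(1),'zmed',round(np.median(P[:,2])*1000,1),'z',(np.percentile(P[:,2],[2,98])*1000).round(1))
for n in C:
    P=W[n]; F=C[n]['frame'].astype(int); mx=F.max(-1); sat=mx-F.min(-1); z=P[...,2]; x=P[...,0]; y=P[...,1]
    def reg(u0,u1,v0,v1):
        m=np.zeros(z.shape,bool); m[v0:v1,u0:u1]=1; return m
    R=dict(top=dict(case=reg(315,400,150,250),rack=reg(155,265,150,235),tray=reg(435,540,130,255)),
           scene=dict(case=reg(240,345,225,325),rack=reg(400,520,225,325),tray=reg(70,210,240,340)))[n]
    print('==',n)
    r=R['case']
    rep('case z42-60 light',P[r&(z>.042)&(z<.060)&(mx>110)&(sat<40)])
    rep('case all light z>.035',P[r&(z>.035)&(mx>110)&(sat<40)])
    rep('driver handle',P[r&(z>.058)&(mx<70)])
    rep('blade',P[r&(z>.0585)&(mx>=70)])
    r=R['rack']
    rep('lid',P[r&(z>.102)&(mx>100)&(sat<40)])
    rep('lid top',P[r&(z>.142)&(mx>100)&(sat<40)])
    rep('rack z58-70',P[r&(z>.056)&(z<.072)&(mx<60)])
    rep('rack all dark z>.02',P[r&(z>.02)&(z<.072)&(mx<60)])
    r=R['tray']
    rep('tray',P[r&(z>.002)&(z<.03)&(mx>100)&(sat<40)])
    rep('tray rim',P[r&(z>.014)&(z<.026)&(mx>100)&(sat<40)])
    rep('pliers',P[r&((F[...,2]-F[...,0])>40)])
F=C['top']['frame']; cv2.imwrite('pics/a.png',np.hstack([cv2.resize(F[145:250,315:401,::-1],None,fx=5,fy=5,interpolation=cv2.INTER_CUBIC)[:525],cv2.resize(C['scene']['frame'][230:320,245:339,::-1],None,fx=3.9,fy=525/90,interpolation=cv2.INTER_CUBIC)]))
E
python3 m.py
```

```text
== scene
case z42-60 light 1135 rect c [557.5 -27. ] size [161.4 160. ] ang 0.84 mean [573.1 -26.8  51.1] zmed 51.5 z [42.5 59.2]
case all light z>.035 1592 rect c [557.5 -27. ] size [161.4 160. ] ang 0.84 mean [570.6 -27.1  49.9] zmed 51.0 z [35.8 63.4]
driver handle 331 rect c [498.4 -28.5] size [93.2 25.9] ang 3.35 mean [501.4 -28.2  66.4] zmed 67.5 z [58.4 72. ]
blade 218 rect c [547.1  -8.4] size [ 77.5 182.9] ang 76.43 mean [603.2 -24.2  61.5] zmed 61.4 z [58.8 65.8]
lid 2052 rect c [654.8 302. ] size [157.  238.5] ang 82.45 mean [570.1 314.7 132.5] zmed 134.1 z [103.4 156.6]
lid top 698 rect c [649.8 302.8] size [156.6 228.2] ang 82.49 mean [566.4 313.3 150.8] zmed 151.7 z [142.4 157.2]
rack z58-70 345 rect c [561.8 314.1] size [101.2 181.9] ang 6.74 mean [590.4 267.4  62.7] zmed 63.7 z [56.4 67.4]
rack all dark z>.02 1113 rect c [548. 315.] size [132.4 186.8] ang 6.22 mean [588.  292.4  45.8] zmed 46.5 z [21.4 66.8]
tray 6488 rect c [ 540.  -387.5] size [331.7 319.3] ang 3.08 mean [ 563.4 -344.1    8.4] zmed 6.1 z [ 2.4 22.5]
tray rim 1238 rect c [ 563.7 -332.2] size [169.3 2
[... 753 characters left out ...]
.9 157.4]
lid top 340 rect c [560.2 312.2] size [ 10.6 159.8] ang 6.48 mean [559.9 311.7 153.4] zmed 153.3 z [148.9 157.4]
rack z58-70 894 rect c [545.8 313.1] size [127.5 185.2] ang 6.81 mean [539.2 307.6  63.2] zmed 63.3 z [57. 70.]
rack all dark z>.02 1456 rect c [545.9 313.1] size [128.1 185.3] ang 6.69 mean [538.4 309.5  54. ] zmed 60.7 z [23.4 68.6]
tray 4847 rect c [ 564.5 -337.8] size [171.9 245.1] ang 80.81 mean [ 559.  -339.5    6.8] zmed 5.0 z [ 2.1 22.3]
tray rim 600 rect c [ 563.3 -334.4] size [166.2 241.4] ang 80.67 mean [ 562.  -332.6   19.6] zmed 19.7 z [14.5 24.1]
pliers 289 rect c [ 555.4 -285. ] size [50.2 92.7] ang 80.22 mean [ 554.5 -284.3   14. ] zmed 14.1 z [ 8.8 19.5]
```

View pics/a.png

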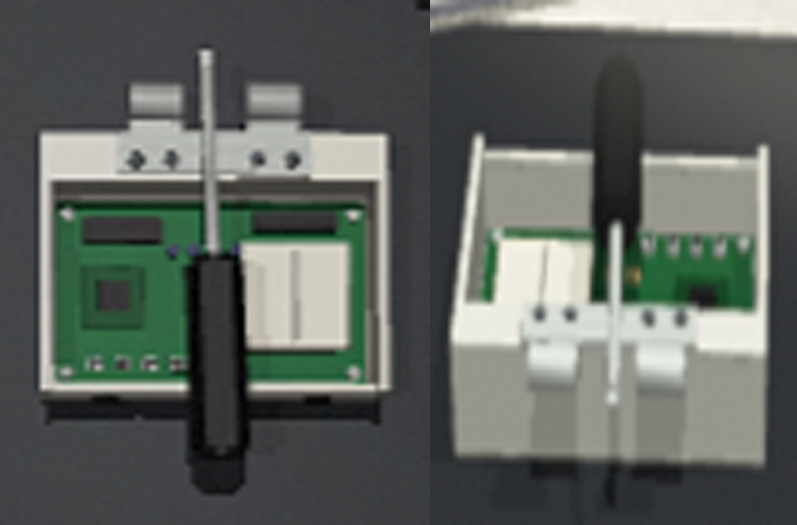

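The crop shows the driver lying over the case, with its tip at top-view pixel (356,155) and its handle end at (358,243). The knuckles are on both sides of the blade at y-row ~165. Next I refine the driver pose and write a motion helper.

```bash
cat >> h.py <<'E'
from scipy.spatial.transform import Rotation as Ro
def ray(d,u,v,z):
    T=np.linalg.inv(d['camera_from_world']); r=T[:3,:3]@[(u-d['cx'])/d['f'],(v-d['cy'])/d['f'],1]; o=T[:3,3]
    return o+r*(z-o[2])/r[2]
def to(p,yaw,tool=Ro.identity()):
    s=robot.sense(); R=Ro.from_euler('xyz',s['tcp_rot'],degrees=True); G=Ro.from_euler('xyz',[180,0,yaw],degrees=True)
    print('rot',(R.inv()*G).as_rotvec(degrees=True).round(2),'then offset mm',(G.inv().apply(np.array(p)-s['eef_pos'])*1000).round(1),'t',s['time_s'])
E
python3 - <<'E'
from h import *
d=pickle.load(open('top0.pkl','rb'))
t=ray(d,356.4,155,.056);e=ray(d,358.4,243,.060);print(t,e,np.linalg.norm(t-e))
dirn=(t-e)[:2];print(np.degrees(np.arctan2(dirn[1],dirn[0])), t-(t-e)/np.linalg.norm(t-e)*.125)
to([.516,-.029,.13],183)
E
```

```text
[ 0.63500467 -0.02562926  0.056     ] [ 0.43084745 -0.03227125  0.06      ] 0.20430439468326514
1.8633867967742985 [ 0.51009471 -0.02969304  0.05844733]
rot [ -0.12  -0.04 -18.92] then offset mm [-343.8 -552.1  100.2] t 0.1
```

```bash
python3 -m crank '[{"rot":[0,0,-9.2],"offset":[0,0,0],"gripper":1},{"rot":[0,0,-9.2],"offset":[0,0,0],"gripper":1},{"rot":[0,0,0],"offset":[-0.028,-0.045,0.005],"gripper":1},{"rot":[0,0,0],"offset":[-0.028,-0.045,0.005],"gripper":1},{"rot":[0,0,0],"offset":[-0.028,-0.045,0.005],"gripper":1},{"rot":[0,0,0],"offset":[-0.028,-0.045,0.005],"gripper":1},{"rot":[0,0,0],"offset":[-0.028,-0.045,0.005],"gripper":1},{"rot":[0,0,0],"offset":[-0.028,-0.045,0.005],"gripper":1},{"rot":[0,0,0],"offset":[-0.028,-0.045,0.005],"gripper":1},{"rot":[0,0,0],"offset":[-0.028,-0.045,0.005],"gripper":1},{"rot":[0,0,0],"offset":[-0.028,-0.045,0.005],"gripper":1},{"rot":[0,0,0],"offset":[-0.028,-0.045,0.005],"gripper":1}]' 40
python3 -c "
from h import *
to([.514,-.029,.11],182.5)"
```

```text
time_s: 1.6
eef_pos: [0.4437, 0.0658, 0.1807]
tcp_rot: [180.0, -0.0, -177.5]
force: [0.8, 0.4, -0.4]
grip_width: 1.003
finger_force: 0.0
rot [ 0.02 -0.03 -0.03] then offset mm [-66.1 -97.8  70.7] t 1.6
```

```bash
python3 -m crank '[{"rot":[0,0,0],"offset":[-0.022,-0.033,0.01],"gripper":1},{"rot":[0,0,0],"offset":[-0.022,-0.033,0.02],"gripper":1},{"rot":[0,0,0],"offset":[-0.022,-0.032,0.02],"gripper":1},{"rot":[0,0,0],"offset":[0,0,0.02],"gripper":1},{"rot":[0,0,0],"offset":[0,0,0],"gripper":1},{"rot":[0,0,0],"offset":[0,0,0],"gripper":1}]'
python3 -c "
from h import *
to([.514,-.029,.046],182.5)"
```

```text
time_s: 2.35
eef_pos: [0.5133, -0.0274, 0.1117]
tcp_rot: [180.0, 0.0, -177.5]
force: [0.2, -0.3, -0.6]
grip_width: 0.999
finger_force: 0.0
rot [0.   0.   0.01] then offset mm [-0.6 -1.7 65.7] t 2.35
```

```bash
python3 -m crank '[{"rot":[0,0,0],"offset":[-0.001,-0.002,0.025],"gripper":0.8},{"rot":[0,0,0],"offset":[0,0,0.025],"gripper":0.6},{"rot":[0,0,0],"offset":[0,0,0.015],"gripper":0.6},{"rot":[0,0,0],"offset":[0,0,0],"gripper":0.6},{"rot":[0,0,0],"offset":[0,0,0],"gripper":0.2},{"rot":[0,0,0],"offset":[0,0,0],"gripper":0.2},{"rot":[0,0,0],"offset":[0,0,0],"gripper":0.2},{"rot":[0,0,0],"offset":[0,0,0],"gripper":0.2},{"rot":[0,0,0],"offset":[0,0,0],"gripper":0.2}]' 50
```

```text
time_s: 3.48
eef_pos: [0.5157, -0.0297, 0.048]
tcp_rot: [-180.0, 0.2, -177.5]
force: [-0.9, 0.8, 6.2]
grip_width: 0.296
finger_force: 49.4
```

```bash
python3 -m crank '[{"rot":[0,0,0],"offset":[0,0,-0.015],"gripper":0.2},{"rot":[0,0,0],"offset":[0,0,-0.03],"gripper":0.2},{"rot":[0,0,0],"offset":[0,0,-0.04],"gripper":0.2},{"rot":[0,0,0],"offset":[0,0,0],"gripper":0.2},{"rot":[0,0,0],"offset":[0,0,0],"gripper":0.2}]'
python3 - <<'E'
from h import *
d=cam('top'); cv2.imwrite('pics/b.png',cv2.resize(d['frame'][130:260,310:540,::-1],None,fx=3.4,fy=3.4,interpolation=cv2.INTER_CUBIC)); pickle.dump(d,open('top1.pkl','wb'))
to([.530,-.367,.13],171)
E
```

```text
time_s: 4.1
eef_pos: [0.5142, -0.0296, 0.131]
tcp_rot: [180.0, -0.0, -177.5]
force: [0.3, -0.0, -2.1]
grip_width: 0.297
finger_force: 49.5
rot [ 0.02 -0.13 11.48] then offset mm [-6.900e+01 -3.308e+02  1.000e-01] t 4.15
```

View pics/b.png

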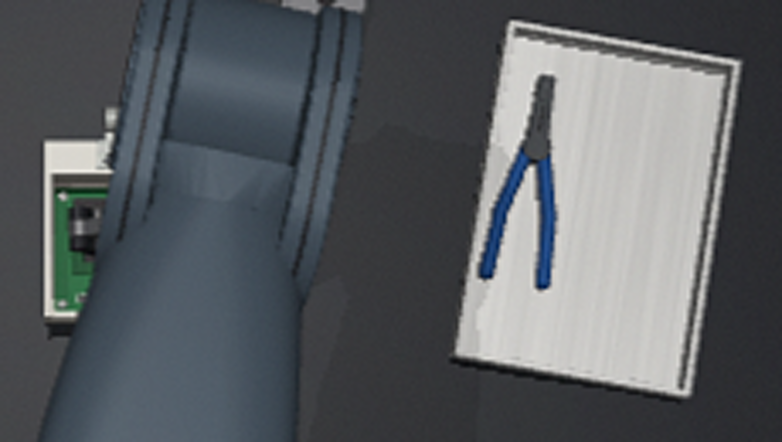

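The arm hides the driver, and the tray is free on its right half (x>560 in the crop), as expected. I'll move over the tray.

```bash
python3 -m crank '[{"rot":[0,0,5.75],"offset":[0,0,0],"gripper":0.2},{"rot":[0,0,5.75],"offset":[0,0,0],"gripper":0.2},{"rot":[0,0,0],"offset":[-0.0085,-0.041,0],"gripper":0.2},{"rot":[0,0,0],"offset":[-0.0085,-0.041,0],"gripper":0.2},{"rot":[0,0,0],"offset":[-0.0085,-0.041,0],"gripper":0.2},{"rot":[0,0,0],"offset":[-0.0085,-0.041,0],"gripper":0.2},{"rot":[0,0,0],"offset":[-0.0085,-0.041,0],"gripper":0.2},{"rot":[0,0,0],"offset":[-0.0085,-0.041,0],"gripper":0.2},{"rot":[0,0,0],"offset":[-0.0085,-0.041,0],"gripper":0.2},{"rot":[0,0,0],"offset":[-0.0085,-0.041,0],"gripper":0.2},{"rot":[0,0,0],"offset":[0,0,0],"gripper":0.2},{"rot":[0,0,0],"offset":[0,0,0],"gripper":0.2}]'
python3 - <<'E'
from h import *
S=cam('scene'); cv2.imwrite('pics/c.png',cv2.resize(S['frame'][170:350,60:260,::-1],None,fx=3.3,fy=3.3))
to([.530,-.367,.01],171)
E
```

```text
time_s: 5.65
eef_pos: [0.5293, -0.3632, 0.1293]
tcp_rot: [179.9, -0.2, 171.0]
force: [-0.6, 0.1, -1.4]
grip_width: 0.295
finger_force: 49.6
rot [ 0.12 -0.14  0.01] then offset mm [ -1.   -4.  119.8] t 5.7
```

View pics/c.png

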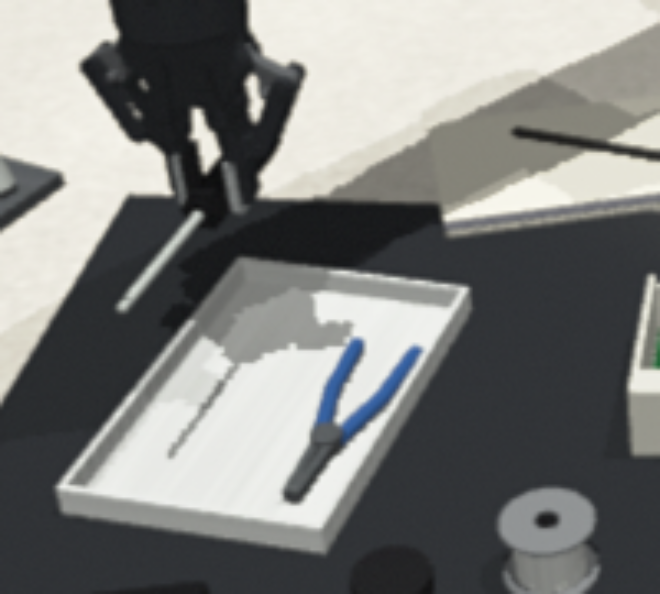

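The driver is held level, with its blade from (200,215) to (120,305) along the tray's long axis. I'll lower and release.

```bash
python3 -m crank '[{"rot":[0,0,0],"offset":[0,-0.003,0.04],"gripper":0.2},{"rot":[0,0,0],"offset":[0,0,0.04],"gripper":0.2},{"rot":[0,0,0],"offset":[0,0,0.025],"gripper":0.2},{"rot":[0,0,0],"offset":[0,0,0.012],"gripper":0.2},{"rot":[0,0,0],"offset":[0,0,0],"gripper":0.2},{"rot":[0,0,0],"offset":[0,0,0.003],"gripper":0.2},{"rot":[0,0,0],"offset":[0,0,0],"gripper":0.2},{"rot":[0,0,0],"offset":[0,0,0],"gripper":0.55},{"rot":[0,0,0],"offset":[0,0,0],"gripper":0.55},{"rot":[0,0,0],"offset":[0,0,0],"gripper":0.55}]'
```

```text
time_s: 6.95
eef_pos: [0.53, -0.3674, 0.0117]
tcp_rot: [-180.0, 0.0, 171.0]
force: [0.1, 0.2, -0.4]
grip_width: 0.554
finger_force: 0.0
```

```bash
python3 -m crank '[{"rot":[0,0,0],"offset":[0,0,-0.03],"gripper":0.55},{"rot":[0,0,0],"offset":[0,0,-0.05],"gripper":1},{"rot":[0,0,0],"offset":[0,0,-0.05],"gripper":1},{"rot":[0,0,0],"offset":[0,0,-0.05],"gripper":1},{"rot":[0,0,0],"offset":[0,0,-0.05],"gripper":1},{"rot":[0,0,10.6],"offset":[0,0,0],"gripper":1},{"rot":[0,0,10.6],"offset":[0,0,0],"gripper":1},{"rot":[0,0,10.6],"offset":[0,0,0],"gripper":1},{"rot":[0,0,10.6],"offset":[0,0,0],"gripper":1},{"rot":[0,0,10.6],"offset":[0,0,0],"gripper":1},{"rot":[0,0,10.6],"offset":[0,0,0],"gripper":1},{"rot":[0,0,10.6],"offset":[0,0,0],"gripper":1}]'
python3 -c "
from h import *
to([.560,.312,.22],96.5)"
```

```text
time_s: 8.45
eef_pos: [0.5298, -0.3672, 0.2414]
tcp_rot: [180.0, 0.0, 96.4]
force: [1.0, -0.4, 0.1]
grip_width: 1.001
finger_force: 0.0
rot [ 0.    0.   -0.07] then offset mm [671.4 106.9  21.4] t 8.45
```

```bash
python3 -m crank '[{"rot":[0,0,0],"offset":[0.045,0.007,0],"gripper":1},{"rot":[0,0,0],"offset":[0.045,0.007,0],"gripper":1},{"rot":[0,0,0],"offset":[0.045,0.007,0],"gripper":1},{"rot":[0,0,0],"offset":[0.045,0.007,0],"gripper":1},{"rot":[0,0,0],"offset":[0.045,0.007,0],"gripper":1},{"rot":[0,0,0],"offset":[0.045,0.007,0],"gripper":1},{"rot":[0,0,0],"offset":[0.045,0.007,0],"gripper":1},{"rot":[0,0,0],"offset":[0.045,0.007,0],"gripper":1},{"rot":[0,0,0],"offset":[0.045,0.007,0],"gripper":1},{"rot":[0,0,0],"offset":[0.045,0.007,0],"gripper":1},{"rot":[0,0,0],"offset":[0.045,0.007,0],"gripper":1},{"rot":[0,0,0],"offset":[0.045,0.007,0],"gripper":1}]'
python3 -m crank '[{"rot":[0,0,0],"offset":[0.045,0.007,0],"gripper":1},{"rot":[0,0,0],"offset":[0.045,0.007,0],"gripper":1},{"rot":[0,0,0],"offset":[0.03,0.007,0],"gripper":1},{"rot":[0,0,0],"offset":[0,0,0],"gripper":1},{"rot":[0,0,0],"offset":[0,0,0],"gripper":1}]'
cat > m2.py <<'E'
from h import *
for n in('scene','top'):
    d=cam(n); pickle.dump(d,open(n+'2.pkl','wb')); P=cloud(d); F=d['frame'].astype(int); mx=F.max(-1); sat=mx-F.min(-1); z=P[...,2];x=P[...,0];y=P[...,1]
    box=(x>.45)&(x<.68)&(y>-.14)&(y<.09)&(mx>100)&(sat<40)
    def line(m,name):  # y range
        p=P[m]; 
        if len(p)<4: print(name,len(p)); return
        print(n,name,len(p),'min',(np.percentile(p,1,0)*1e3).round(1),'max',(np.percentile(p,99,0)*1e3).round(1),'mean',(p.mean(0)*1e3).round(1))
    m=box&(z>.045)&(z<.057)
    c,s,a=cv2.minAreaRect((P[m&(x<.612)][:,:2]*1e3).astype(np.float32)); print(n,'case body',np.round(c,1),np.round(s,1),round(a,2))
    k=box&(x>.6175)&(z>.04)&(z<.07)
    for nm,q in(('K+',k&(y>-.03)),('K-',k&(y<-.03))):
        line(q,nm); line(q&(z>.061),nm+' crest')
    t=(x>.43)&(x<.70)&(y>-.44)&(y<-.23)
    dk=t&(mx<70)&(z>.008)&(z<.05)&(y<-.32)
    if dk.sum()>5: line(dk,'handle'); print(cv2.minAreaRect((P[dk][:,:2]*1e3).astype(np.float32)))
im=pickle.load(open('top2.pkl','rb'))['frame'][120:270,150:540,::-1]; cv2.imwrite('pics/d.png',cv2.resize(im,None,fx=2,fy=2,interpolation=cv2.INTER_CUBIC))
to([.560,.312,.124],96.5)
E
python3 m2.py
```

```text
time_s: 9.95
eef_pos: [0.5494, 0.1804, 0.2416]
tcp_rot: [180.0, 0.0, 96.8]
force: [-0.5, -1.0, 0.1]
grip_width: 0.997
finger_force: 0.0
time_s: 10.58
eef_pos: [0.556, 0.3001, 0.2413]
tcp_rot: [-180.0, 0.0, 96.8]
force: [-0.3, -0.3, 0.3]
grip_width: 0.999
finger_force: 0.0
scene case body [541.  -27.3] [124.6 160. ] 0.84
scene K+ 65 min [617.6 -10.5  48.7] max [623.8  13.   66.3] mean [620.2   1.6  57.7]
scene K+ crest 15 min [617.7 -10.2  61.2] max [623.4  13.   66.4] mean [619.8   2.3  63. ]
scene K- 74 min [ 617.8 -133.8   41.1] max [678.3 -41.6  63.8] mean [623.2 -56.2  56.4]
scene K- crest 15 min [618.2 -64.7  61.3] max [624.1 -43.4  65. ] mean [620.8 -53.   62.4]
scene handle 363 min [ 469.2 -377.5   12. ] max [ 557.1 -345.8   32.1] mean [ 518.4 -358.5   25. ]
((513.311279296875, -358.94744873046875), (27.213472366333008, 90.19062042236328), 77.3277816772461)
top case body [543.6 -28.5] [131.3 158.3] 0.49
K+ 0
K+ crest 0
top K- 12 min [ 617.8 -138.9   42.1] max [677.4 -43.6  62.5] mean [628.  -68.5  56.7]
K- crest 2
top handle 459 min [ 462.6 -424.8   10.3] max [ 618.6 -346.9   32.2] mean [ 509.9 -365.    24.2]
((553.745361328125, -399.7216491699219), (83.30620574951172, 228.0453643798828), 80.15935516357422)
rot [0.01 0.02 0.21] then offset mm [ 12.    5.2 117.6] t 10.675
```

View pics/d.png

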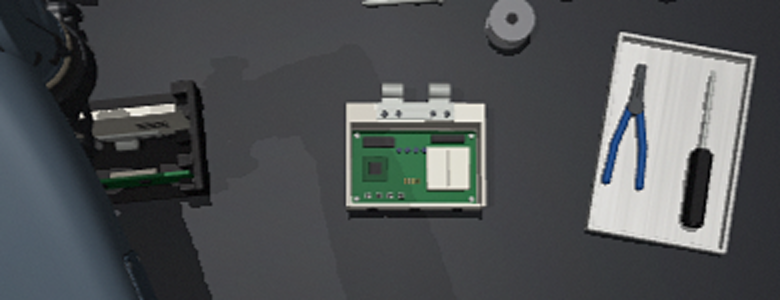

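The driver lies in the tray's free half (crop 690,220 → 712,72), and the case and its knuckles (392,92) and (440,92) are clear. Next I'll measure the case's rear face (scene) and knuckles (top) precisely, along with the lid's tilt.

```bash
cat > m3.py <<'E'
from h import *
def plane(P):
    P=P[np.isfinite(P).all(1)]
    for _ in range(4):
        c=P.mean(0); n=np.linalg.svd(P-c,full_matrices=False)[2][2]; r=(P-c)@n; P=P[abs(r)<2.5*r.std()+1e-4]
    if n[0]<0:n=-n
    return c,n,r.std(),len(P)
def rays(d,U,V,p0,n):
    T=np.linalg.inv(d['camera_from_world']); r=np.stack([(U-d['cx'])/d['f'],(V-d['cy'])/d['f'],np.ones(len(U))],-1)@T[:3,:3].T; o=T[:3,3]
    return o+r*(((p0-o)@n)/(r@n))[:,None]
def cross(a,lo_first=True):
    "subpixel index of the steepest step"
    g=np.gradient(cv2.GaussianBlur(a.astype(np.float32).reshape(1,-1),(0,0),.7).ravel()); g=g if lo_first else -g
    i=int(np.argmax(g)); i=min(max(i,1),len(a)-2); den=g[i-1]-2*g[i]+g[i+1]
    return i+(0.5*(g[i-1]-g[i+1])/den if den else 0)
E
python3 - <<'E'
from m3 import *
s=pickle.load(open('scene2.pkl','rb')); P=cloud(s); z,x,y=P[...,2],P[...,0],P[...,1]
m=(x>.588)&(x<.617)&(y>-.1)&(y<.045)&(z>.008)&(z<.042)
c,n,sd,k=plane(P[m]); print('rear face',(c*1e3).round(1),n.round(4),'sd',sd,k,'yaw',np.degrees(np.arctan2(n[1],n[0])))
# left/right edges in scene image on rows of the face
g=s['frame'].astype(int).mean(-1); V,U=np.where(m); v0,v1,u0,u1=V.min(),V.max(),U.min(),U.max(); print('bbox',u0,u1,v0,v1)
rows=np.arange(v0+4,v1-4); a=u0-15;b=u1+15
L=np.array([a+cross(g[v,a:a+30]) for v in rows]); R=np.array([b-30+cross(g[v,b-30:b],False) for v in rows])
PL=rays(s,L,rows,c,n);PR=rays(s,R,rows,c,n); yl,yr=np.median(PL[:,1]),np.median(PR[:,1]); print('y edges',yl,yr,'width',yr-yl,'mid',(yl+yr)/2)
for uu in (u0+10,u0+15,u1-15,u1-10):
    col=g[v0-15:v1,uu]; print('col',uu,col.astype(int).tolist())
# bottom edge
B=np.array([v1-8+cross(g[v1-8:v1+12,u],False) for u in range(u0+6,u1-6)]); q=rays(s,np.arange(u0+6,u1-6),B,c,n); print('bottom z',np.median(q[:,2]))
# lid plane before
s0=pickle.load(open('scene0.pkl','rb'));P0=cloud(s0);z,x,y=P0[...,2],P0[...,0],P0[...,1]
m=(x>.53)&(x<.6)&(y>.23)&(y<.39)&(z>.085)&(z<.148); c,n,sd,k=plane(P0[m]); print('lid face',(c*1e3).round(1),n.round(4),sd,k,'yaw',np.degrees(np.arctan2(n[1],n[0])))
# top view knuckles
t=pickle.load(open('top2.pkl','rb')); g=t['frame'].astype(int).mean(-1)
print(g[158:176,338:378].astype(int))
for us in((343,349),(367,373)):
    for u in range(*us):
        v=155+cross(g[155:168,u]); print(u,round(v,2),(ray(t,u,v,.0554)*1e3).round(1))
print('rear rail edge',[ (ray(t,u,v,.05)*1e3).round(1).tolist() for u in (326,330,384,388) for v in [160+cross(g[160:180,u])]])
print('sides', [(ray(t,325-8+cross(g[v,317:335]),v,.05)[1]*1e3).round(1) for v in (180,185,190)] , [(ray(t,380+cross(g[v,380:402],False),v,.05)[1]*1e3).round(1) for v in (176,180,185,190)])
E
```

```text
rear face [598.5 -26.5  23.9] [ 0.9999  0.0129 -0.    ] sd 0.0017999041425939388 814 yaw 0.7398881396651585
bbox 254 326 292 307
y edges -0.1073662608707057 0.05323599671286701 width 0.16060225758357272 mid -0.027065132078919342
col 264 [234, 234, 234, 234, 233, 233, 231, 232, 231, 232, 233, 232, 176, 147, 146, 147, 147, 147, 147, 147, 147, 147, 147, 147, 147, 147, 148, 146, 147, 147]
col 269 [233, 233, 233, 233, 228, 219, 219, 219, 216, 216, 199, 156, 137, 153, 158, 155, 150, 147, 142, 139, 145, 147, 147, 147, 147, 148, 147, 147, 147, 148]
col 311 [49, 40, 35, 32, 45, 122, 195, 183, 203, 214, 216, 200, 146, 141, 147, 148, 146, 145, 147, 147, 146, 147, 146, 147, 147, 147, 146, 147, 148, 148]
col 316 [50, 41, 32, 29, 25, 51, 151, 203, 212, 212, 212, 212, 210, 160, 144, 146, 147, 147, 147, 146, 147, 147, 147, 147, 147, 147, 147, 146, 147, 147]
bottom z 0.0013382163627151944
lid face [565.7 311.8 117. ] [ 9.939e-01  1.105e-01 -1.000e-04] 0.0017428462041619696 2002 yaw 6.34264617837415
[[ 70  75  76  76  75  77  75  77  76  77  76  76  76  77  76  75  75  76
   74  75  75  74  72  74  72
[... 2830 characters left out ...]
5 196 195 195 200 163 126 158 191 198 196 198 165 125
  160 191 194 209]]
343 161.61 [619.1   5.2  55.4]
344 161.6 [619.2   2.8  55.4]
345 161.63 [6.192e+02 5.000e-01 5.540e+01]
346 161.66 [619.1  -1.8  55.4]
347 161.65 [619.2  -4.1  55.4]
348 161.68 [619.1  -6.4  55.4]
367 161.59 [620.1 -50.4  55.4]
368 161.63 [620.  -52.7  55.4]
369 161.61 [620.1 -55.   55.4]
370 161.59 [620.2 -57.3  55.4]
371 161.64 [620.1 -59.6  55.4]
372 161.62 [620.2 -61.9  55.4]
rear rail edge [[597.5, 44.2, 50.0], [597.6, 34.9, 50.0], [599.0, -90.4, 50.0], [599.2, -99.7, 50.0]]
sides [np.float64(51.4), np.float64(52.1), np.float64(51.8)] [np.float64(-108.9), np.float64(-109.2), np.float64(-110.1), np.float64(-110.1)]
```

```bash
python3 -m crank '[{"rot":[0,0,0.3],"offset":[0.006,0.003,0.0],"gripper":1},{"rot":[0,0,0],"offset":[0.006,0.002,0.03],"gripper":1},{"rot":[0,0,0],"offset":[0,0,0.03],"gripper":1},{"rot":[0,0,0],"offset":[0,0,0.03],"gripper":0.7},{"rot":[0,0,0],"offset":[0,0,0.027],"gripper":0.5},{"rot":[0,0,0],"offset":[0,0,0],"gripper":0.5},{"rot":[0,0,0],"offset":[0,0,0],"gripper":0.3},{"rot":[0,0,0],"offset":[0,0,0],"gripper":0.0},{"rot":[0,0,0],"offset":[0,0,0],"gripper":0.0},{"rot":[0,0,0],"offset":[0,0,0],"gripper":0.0},{"rot":[0,0,0],"offset":[0,0,0],"gripper":0.0}]' 80; python3 -c "
from h import *
to([.5605,.312,.124],96.4)"
```

```text
time_s: 12.05
eef_pos: [0.5608, 0.3136, 0.1268]
tcp_rot: [179.8, -0.1, 96.5]
force: [0.1, -0.7, 6.1]
grip_width: 0.106
finger_force: 79.6
rot [ 0.22 -0.06  0.08] then offset mm [-1.6 -0.5  2.8] t 12.05
```

```bash
python3 -m crank '[{"rot":[0,0,0],"offset":[0,0,-0.01],"gripper":0},{"rot":[0,0,0],"offset":[0,0,-0.02],"gripper":0},{"rot":[0,0,0],"offset":[0,0,-0.025],"gripper":0},{"rot":[0,0,0],"offset":[0,0,-0.03],"gripper":0},{"rot":[0,0,0],"offset":[0,0,-0.03],"gripper":0},{"rot":[0,0,0],"offset":[0,0,-0.01],"gripper":0},{"rot":[0,0,1.9],"offset":[0,0,0],"gripper":0},{"rot":[0,0,1.9],"offset":[0,0,0],"gripper":0},{"rot":[0,0,2],"offset":[0,0,0],"gripper":0},{"rot":[0,0,0],"offset":[0,0,0],"gripper":0}]'; python3 -c "
from h import *
to([.621,-.026,.25],90.7)"
```

```text
time_s: 13.3
eef_pos: [0.5593, 0.3129, 0.2482]
tcp_rot: [-179.9, 0.0, 90.7]
force: [-0.3, 0.7, -2.6]
grip_width: 0.103
finger_force: 78.4
rot [-0.1   0.04 -0.04] then offset mm [-339.7   57.6   -1.8] t 13.3
```

```bash
python3 -m crank '[{"rot":[0,0,0],"offset":[-0.02,0.003,0],"gripper":0},{"rot":[0,0,0],"offset":[-0.034,0.006,0],"gripper":0},{"rot":[0,0,0],"offset":[-0.04,0.007,0],"gripper":0},{"rot":[0,0,0],"offset":[-0.04,0.007,0],"gripper":0},{"rot":[0,0,0],"offset":[-0.04,0.007,0],"gripper":0},{"rot":[0,0,0],"offset":[-0.04,0.007,0],"gripper":0},{"rot":[0,0,0],"offset":[-0.04,0.007,0],"gripper":0},{"rot":[0,0,0],"offset":[-0.04,0.007,0],"gripper":0},{"rot":[0,0,0],"offset":[-0.03,0.005,0],"gripper":0},{"rot":[0,0,0],"offset":[-0.014,0.002,0],"gripper":0},{"rot":[0,0,0],"offset":[0,0,0],"gripper":0},{"rot":[0,0,0],"offset":[0,0,0],"gripper":0}]'
cat > m4.py <<'E'
from m3 import *
import sys
s=cam('scene'); P=cloud(s); z,x,y=P[...,2],P[...,0],P[...,1]; S=robot.sense(); T=S['eef_pos']
m=(abs(x-T[0]-.005)<.02)&(abs(y-T[1])<.075)&(z<T[2]-.015)&(z>T[2]-.085)
c,n,sd,k=plane(P[m]); print('lid face',(c*1e3).round(1),n.round(4),sd.round(4),k,'yaw',np.degrees(np.arctan2(n[1],n[0])).round(2),'TCP',(T*1e3).round(1),S['tcp_rot'].round(2),'F',S['force'].round(1),S['time_s'])
g=s['frame'].astype(int).mean(-1); V,U=np.where(m); v0,v1,u0,u1=V.min(),V.max(),U.min(),U.max()
rows=np.arange(v0+3,v1-3)
def edge(a,b,v,lf): return a+cross(g[v,a:b],lf)
# predicted edges from TCP +-80
T4=s['camera_from_world']
def px(p): q=T4[:3,:3]@p+T4[:3,3]; return q[:2]/q[2]*s['f']+[s['cx'],s['cy']]
for nm,sg in(('-y',-1),('+y',1)):
    E=[]
    for v in rows:
        up=int(px(np.array([c[0],T[1]+sg*.080,c[2]]))[0]); a=up-9; E.append(a+cross(g[v,a:a+19],sg<0))
    q=rays(s,np.array(E),rows,c,n); print(nm,'edge y med',(np.median(q[:,1])*1e3).round(2),'fit tilt deg',np.degrees(np.polyfit(q[:,2],q[:,1],1)[0]).round(2),'sd',(q[:,1].std()*1e3).round(2))
for nm,dz,lf in(('bottom',-.095,False),('top',.026,True)):
    for uo in ((-.065,-.035),(.035,.065)):
        E=[];Us=[]
        ua=int(px(np.array([c[0],T[1]+uo[0],T[2]]))[0]);ub=int(px(np.array([c[0],T[1]+uo[1],T[2]]))[0])
        for u in range(min(ua,ub),max(ua,ub)):
            vp=int(px(np.array([c[0],T[1],T[2]+dz]))[1]); a=vp-9; E.append(a+cross(g[a:a+19,u],lf)); Us.append(u)
        q=rays(s,np.array(Us),np.array(E),c,n); print(nm,uo,'z med',(np.median(q[:,2])*1e3).round(2),'sd',(q[:,2].std()*1e3).round(2),'v',np.median(E).round(1))
cv2.imwrite(sys.argv[1],cv2.resize(s['frame'][150:340,210:370,::-1],None,fx=3,fy=3,interpolation=cv2.INTER_CUBIC))
E
python3 m4.py pics/e.png
```

```text
time_s: 14.8
eef_pos: [0.6214, -0.0232, 0.2494]
tcp_rot: [-180.0, -0.0, 90.7]
force: [0.8, 0.2, -2.4]
grip_width: 0.101
finger_force: 78.3
lid face [626.1 -23.  200.1] [ 0.9999  0.0129 -0.0045] 0.0016 2620 yaw 0.74 TCP [621.5 -22.9 249.5] [ 1.800e+02 -3.000e-02  9.077e+01] F [-0.2  0.9 -3.6] 14.85
-y edge y med -102.67 fit tilt deg -1.33 sd 21.07
+y edge y med 57.42 fit tilt deg 11.31 sd 6.26
bottom (-0.065, -0.035) z med 157.64 sd 5.21 v 252.7
bottom (0.035, 0.065) z med 158.32 sd 0.21 v 253.6
top (-0.065, -0.035) z med 271.62 sd 10.92 v 199.5
top (0.035, 0.065) z med 283.05 sd 0.15 v 195.3
```

View pics/e.png

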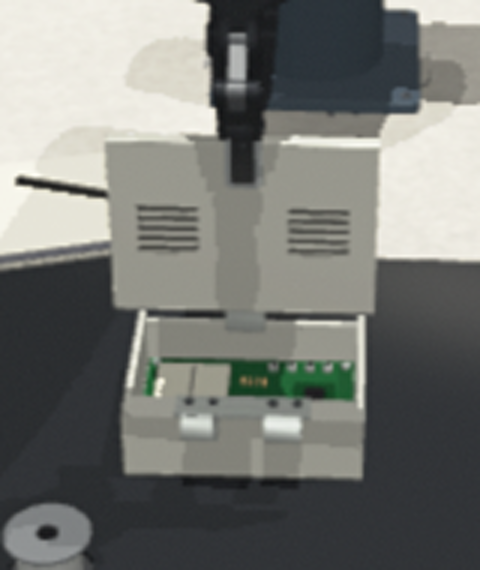

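The lid is held upright above the case. Its knuckle is at (245,322) in the crop and the gap centre at (239,425), which fits the computed ~4 mm shift in −y. I'll shift and lower to just above the knuckles.

```bash
python3 -m crank '[{"rot":[0,0,0],"offset":[-0.004,0,0.01],"gripper":0},{"rot":[0,0,0],"offset":[0,0,0.018],"gripper":0},{"rot":[0,0,0],"offset":[0,0,0.018],"gripper":0},{"rot":[0,0,0],"offset":[0,0,0.012],"gripper":0},{"rot":[0,0,0],"offset":[0,0,0.003],"gripper":0},{"rot":[0,0,0],"offset":[0,0,0],"gripper":0},{"rot":[0,0,0],"offset":[0,0,0],"gripper":0}]'
python3 - <<'E'
import re
s=open('m4.py').read()
s=s.replace("q=rays(s,np.array(E),rows,c,n); print(nm,'edge","q=rays(s,np.array(E),rows,c,n); q=q[abs(q[:,1]-np.median(q[:,1]))<.004]; print(nm,len(q),'edge")
open('m4.py','w').write(s)
E
python3 m4.py pics/f.png
python3 - <<'E'
from m3 import *
s=pickle.load(open('scene2.pkl','rb')); g=s['frame'].astype(int).mean(-1); c=np.array([.5985,-.0265,.0239]); n=np.array([.9999,.0129,0])
Us=np.array(list(range(257,266))+list(range(317,325))); E=np.array([282+cross(g[282:298,u],False) for u in Us]); q=rays(s,Us,E,c,n); print('rail top edge z',(q[:,2]*1e3).round(1),E.round(1))
P=cloud(s); x,y,z=P[...,0],P[...,1],P[...,2]; m=(x>.58)&(x<.597)&(abs(y+.0265)<.045)&(z>.04); print('leaf top z scene',np.median(z[m])*1e3,m.sum())
# knuckle edges in scene (gap centre)
for v in range(287,294): print(v,g[v,262:316].astype(int).tolist())
E
```

```text
time_s: 15.72
eef_pos: [0.6223, -0.0282, 0.1894]
tcp_rot: [179.9, 0.0, 90.7]
force: [0.4, 0.2, -2.6]
grip_width: 0.102
finger_force: 78.2
lid face [626.9 -28.2 140. ] [ 0.9999  0.0106 -0.0013] 0.0016 2378 yaw 0.61 TCP [622.3 -28.3 189.4] [1.7989e+02 2.0000e-02 9.0680e+01] F [ 0.2  0.2 -2.7] 15.775
-y 28 edge y med -107.9 fit tilt deg 0.1 sd 0.24
+y 28 edge y med 52.15 fit tilt deg -0.54 sd 0.23
bottom (-0.065, -0.035) z med 86.46 sd 3.12 v 283.3
bottom (0.035, 0.065) z med 98.24 sd 0.19 v 279.7
top (-0.065, -0.035) z med 233.68 sd 14.02 v 218.0
top (0.035, 0.065) z med 223.37 sd 0.23 v 224.3
rail top edge z [50.2 50.3 50.3 50.4 50.5 50.5 50.4 50.2 50.2 50.9 50.9 51.  51.  50.9
 50.7 50.8 50.8] [288.7 288.7 288.7 288.7 288.6 288.7 288.7 288.8 288.9 289.8 289.8 289.8
 289.8 289.9 290.  290.  290. ]
leaf top z scene 53.96263866974665 254
287 [232, 233, 233, 234, 233, 220, 188, 199, 204, 208, 210, 210, 208, 208, 209, 209, 208, 207, 206, 207, 212, 217, 217, 217, 217, 217, 217, 217, 217, 217, 217, 217, 217, 216, 216, 216, 216, 217, 215, 215, 215, 214, 214, 214, 214, 214, 215, 216, 215, 216
[... 971 characters left out ...]
 147, 147, 147, 148, 147, 147, 146, 147, 147, 146, 147, 171, 218, 234, 234, 233, 233, 233, 232, 232, 232, 232, 233, 224, 179, 147, 145, 146, 143, 142]
292 [147, 146, 147, 148, 147, 147, 147, 155, 181, 202, 206, 208, 210, 213, 215, 218, 218, 220, 220, 206, 161, 136, 146, 147, 146, 147, 147, 147, 147, 147, 148, 148, 147, 147, 146, 163, 201, 223, 225, 225, 226, 227, 228, 228, 227, 228, 229, 219, 177, 148, 148, 146, 147, 145]
293 [147, 148, 147, 147, 146, 147, 146, 150, 161, 171, 174, 177, 179, 182, 186, 189, 192, 194, 196, 183, 148, 130, 145, 147, 147, 147, 146, 147, 147, 147, 147, 147, 146, 146, 148, 155, 177, 194, 196, 200, 202, 205, 208, 209, 213, 216, 217, 197, 155, 146, 147, 147, 148, 146]
```

View pics/f.png

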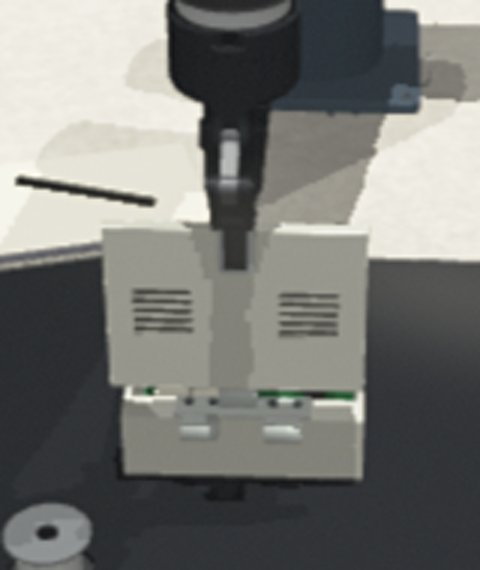

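The lid is now just above the knuckles. Relative to the case it is off by about +0.7 mm in x, −0.8 mm in y, and 29.7 mm in height, so I'll correct that and ease it down.

```bash
python3 -m crank '[{"rot":[0,0,0],"offset":[0.0008,-0.0007,0],"gripper":0},{"rot":[0,0,0],"offset":[0,0,0.003],"gripper":0},{"rot":[0,0,0],"offset":[0,0,0.003],"gripper":0},{"rot":[0,0,0],"offset":[0,0,0.003],"gripper":0},{"rot":[0,0,0],"offset":[0,0,0.003],"gripper":0},{"rot":[0,0,0],"offset":[0,0,0.002],"gripper":0},{"rot":[0,0,0],"offset":[0,0,0.002],"gripper":0},{"rot":[0,0,0],"offset":[0,0,0],"gripper":0},{"rot":[0,0,0],"offset":[0,0,0],"gripper":0}]'
```

```text
time_s: 16.9
eef_pos: [0.6211, -0.0274, 0.1724]
tcp_rot: [180.0, 0.0, 90.7]
force: [-0.2, 0.4, -2.7]
grip_width: 0.1
finger_force: 78.2
```

```bash
python3 m4.py pics/g.png
```

```text
lid face [625.7 -27.4 123.1] [ 0.9999  0.01   -0.0019] 0.0016 2347 yaw 0.57 TCP [621.1 -27.4 172.5] [179.98   0.    90.68] F [-1.  -0.4 -2.8] 16.95
-y 27 edge y med -107.05 fit tilt deg 0.13 sd 0.24
+y 27 edge y med 53.02 fit tilt deg -0.31 sd 0.2
bottom (-0.065, -0.035) z med 81.73 sd 2.79 v 284.8
bottom (0.035, 0.065) z med 72.79 sd 7.3 v 289.9
top (-0.065, -0.035) z med 205.94 sd 0.66 v 230.7
top (0.035, 0.065) z med 206.84 sd 0.21 v 231.6
```

```bash
python3 -m crank '[{"rot":[0,0,0],"offset":[0,0,0.002],"gripper":0},{"rot":[0,0,0],"offset":[0,0,0.002],"gripper":0},{"rot":[0,0,0],"offset":[0,0,0.002],"gripper":0},{"rot":[0,0,0],"offset":[0,0,0.002],"gripper":0},{"rot":[0,0,0],"offset":[0,0,0.002],"gripper":0},{"rot":[0,0,0],"offset":[0,0,0.0015],"gripper":0},{"rot":[0,0,0],"offset":[0,0,0.001],"gripper":0},{"rot":[0,0,0],"offset":[0,0,0],"gripper":0},{"rot":[0,0,0],"offset":[0,0,0],"gripper":0},{"rot":[0,0,0],"offset":[0,0,0],"gripper":0}]'; python3 m4.py pics/h.png
```

```text
time_s: 18.2
eef_pos: [0.6211, -0.0274, 0.16]
tcp_rot: [180.0, 0.0, 90.7]
force: [-0.1, 0.2, -3.3]
grip_width: 0.1
finger_force: 78.2
lid face [625.7 -27.2 110.5] [ 0.9999  0.0106 -0.0027] 0.0017 2294 yaw 0.6 TCP [621.1 -27.3 159.9] [179.99   0.    90.69] F [ 0.2 -0.6 -2.5] 18.25
-y 26 edge y med -107.18 fit tilt deg 0.12 sd 0.24
+y 26 edge y med 53.01 fit tilt deg -0.5 sd 0.22
bottom (-0.065, -0.035) z med 69.15 sd 0.54 v 289.9
bottom (0.035, 0.065) z med 67.66 sd 0.5 v 291.8
top (-0.065, -0.035) z med 194.06 sd 0.28 v 236.2
top (0.035, 0.065) z med 194.09 sd 0.1 v 237.5
```

View pics/h.png

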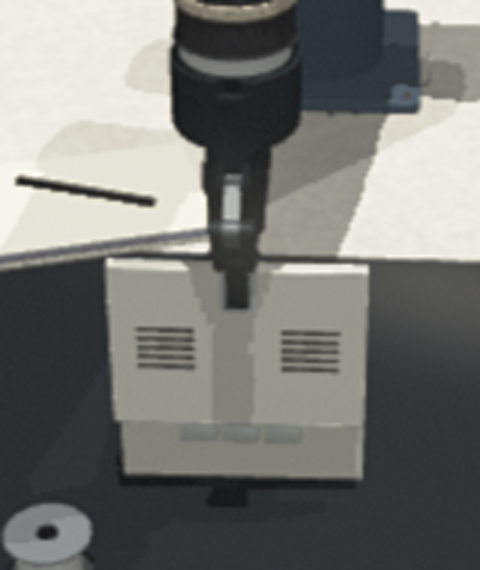

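The three knuckles stand in line at crop row 433, columns 200, 241 and 283, with even gaps. The bottom edge gives a knuckle height of 53.2–53.9 mm, and the force reading shows only the lid's weight. I'm handing in.

```bash
python3 -c "
from station import robot
print(robot.finish_job())"
```

```text
the job is handed in; nothing more can be done
None
```

I handed the job in at about 18 s: the screwdriver is in the tray, and the gripper holds the lid upright with its knuckle lined up between the case's two (about 1 mm by the camera); the hand-in call gave no pass or fail.

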